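# Show the fitting jar lid's seal to the phone

### The job

One of the three brass lids on the wooden board fits the neck of the open white jar. Pick that lid up and hold it in the air about 11 cm straight out from the phone's front camera, centred on the lens and parallel to the screen with its open underside facing the phone, so that the red seal inside can be checked. Leave the jar and the other two lids where they are, and finish while still holding the lid there, steady.

Things in the scene. Friction and masses are not known exactly. Their poses are not given: they have to be found in the camera images.
- lid_small: Round brass screw lid, 42 mm outer diameter, 20 mm high, 37 mm inner diameter; lies open side down on the board. Origin: centre of its open underside (rim plane); z points out of its closed top. About 40 g.
- lid_middle: Round brass screw lid, 54 mm outer diameter, 20 mm high, 49 mm inner diameter, red seal inside; lies open side down on the board. Origin: centre of its open underside (rim plane); z points out of its closed top. About 40 g (28 to 56 g).
- lid_large: Round brass screw lid, 66 mm outer diameter, 20 mm high, 61 mm inner diameter; lies open side down on the board. Origin: centre of its open underside (rim plane); z points out of its closed top. About 40 g.
- jar: Open white ceramic storage jar standing upright behind the board, 64 mm diameter, 90 mm high; its neck is 47 mm in outer diameter, so the lid that fits has an inner diameter 2 mm larger. Loose. Origin: centre of its underside, z up.
- board: Wooden serving board, 150 x 330 x 12 mm, lying fixed on the worktop; the three lids lie on it in a row along its y axis, 100 mm apart (up to 12 mm off the line), in any order. Origin: centre of its underside; its top is 12 mm above.
- phone: Phone, 150 x 72 x 8 mm, leaning back in a fixed stand. Origin: on the front camera lens, a silver-ringed dot 7 mm from the upper short edge of the screen, 104 mm above the worktop. z points straight out of the screen (towards the robot and up, 35 degrees from vertical), x up along the screen (phone spans x -143 to +7 mm, y +-36 mm). A lip at x = -148 mm stands 7 mm proud of the screen.
- phone_stand: Grey stand under the phone, base 125 x 85 mm, fixed. Origin: centre of its underside, z up; its x axis points horizontally from the front lip to the back.
Not all that is in view belongs to the job. Leave any purple look-alike of the jar alone. Leave any black look-alike of the lid_middle alone.

How it is judged:
On the way:
1. the fitting lid has been lifted clear of the board (height (world z) of lid_middle above 0.05 m and contact force between lid_middle and the fingers above 0.3 N), for 0.1 s.
At the end, for the whole second after the job is handed in: The 54 mm lid is held still by the fingers, touching nothing else: rim centre 80 to 140 mm out from the lens and within 25 mm of its axis each way, lid axis within 12 degrees of the screen normal, open side to the phone; jar upright, it and the other lids within 25 mm of their starts (z of lid_middle in the frame of phone between 0.08 and 0.14 m and x of lid_middle in the frame of phone between -0.025 and 0.025 m and y of lid_middle in the frame of phone between -0.025 and 0.025 m and angle between the z axis of lid_middle and the z axis of phone, either way round below 0.21 rad and angle between lid_middle's own z axis and vertical below 1.2 rad and height (world z) of lid_middle above 0.12 m and contact force between lid_middle and the fingers above 0.5 N and contact force between lid_middle and phone_stand below 0.1 N and contact force between lid_middle and board below 0.1 N and contact force between lid_middle and jar below 0.1 N and linear speed of lid_middle below 0.03 m/s and angular speed of lid_middle below 0.2 rad/s and distance of each of lid_small, lid_large, jar from where it was at the start of the episode below 0.025 m and angle between jar's own z axis and vertical below 0.2 rad); the arm keeps its last pose, push and grip.
It fails at once if the small lid was disturbed (distance of lid_small from where it was at the start of the episode above 0.025 m).
It fails at once if the large lid was disturbed (distance of lid_large from where it was at the start of the episode above 0.025 m).
It fails at once if the jar was disturbed (distance of jar from where it was at the start of the episode above 0.025 m).
It also fails if it takes over 38 s, if anything falls off the work surface, if the arm or the gripper's body presses on something with over 40 N, if the wrist force passes 120 N, or if a joint passes its speed limit or range.

### The arm

A 7-joint arm with a two-finger parallel gripper is mounted at the origin on a cart in front of the work surface, level with it; the furniture and walls round the work are solid. World frame = base frame: x ahead of the robot, y to its left, z up, the work surface at z = 0. Lengths are in m, angles in rad, forces in N, time in s.
With the tool pointing down it reaches from about 0.425 to 0.925 m from the base axis. Payload 6.8 kg.
Tool frame: the origin (TCP) lies at the very end of the fingers, on their centre line; the grasp point (between the pads) lies 19 mm behind it (robot.grip_depth is the distance from the TCP to the grasp point, in m); z points along the fingers, y is the line along which they close (so a half turn about z gives the same grasp; the last joint's range is limited). The gripper opens to 85 mm and grips with 20 to 120 N. Pads are 22 mm wide; open, the fingers measure 114 mm over their backs; the gripper's body (76 mm by 85 mm) begins 54 mm behind the grasp point. The pads swing forward as they close: fully open they stand 13 mm farther back than shut.
Start: joints at [1.183, 0.477, 0.022, 1.555, -0.011, 1.109, -0.083], TCP at [0.186, -0.649, 0.231] pointing down, gripper open.
Joint ranges: [-2.96, 2.96], [-0.34, 2.1], [-1.41, 1.46], [0.24, 2.44], [-1.37, 4.51], [0.17, 1.92], [-2.96, 2.96]. Speed limits (rad/s): [2.39, 2.39, 3.14, 3.14, 3.14, 3.14, 3.14].

### API

Orientations are given as a unit quaternion [x, y, z, w].
In Python, from cell import sensors, eyes, hand_in, robot gives the robot as it stands.
- The arm moves only by the tool step_arm, never from a script. Its argument "increments" is a list of rows, each a list of 7 numbers: the shift along the tool's x, y, z in cm, then the turn, a rotation vector about the tool's x, y, z in rad, then the finger opening in cm, from 0 to 8.54. In form: [[tx, ty, tz, wx, wy, wz, gripper], ...]. A call has 1 to 10 rows; each row is the pose to reach, as a shift and turn from the pose commanded when the call began, along the tool's axes at that moment; what a row does not reach only later rows make up. A row lasts 1/8 s, in which the tool goes at most 62.5 mm and 10.7 degrees, less where a joint would pass 70% of its speed; a pose out of reach is approached as far as the arm can. A call with a gripper value outside its range is refused whole. The fingers move at their own pace and stop on an object; the grip force is fixed at half the most. Time passes only in rows, so rows that repeat a pose let the fingers close. It gives the time, the measured TCP pose, the force, the opening and the grip force at its end, in the units of the state.
- sensors.observe(): the state, without advancing time (a new reading comes with each control period).
- eyes.get_image(name): name is "scene" or "top" or "wrist"; returns a dict with "img" (400x640x3 uint8, red, green, blue), "intrinsics" (3x3 intrinsics, pixels), "distortion" ([k1, k2, p1, p2, k3] as OpenCV has them; the pictures are not rectified), "world_to_cam" (4x4, takes a point from world to camera coordinates). Camera axes: x right, y down, z forward; pixel columns grow to the right and rows downward; lengths in m; the calibration is good to about 2 mm. A picture is of the moment at which its call begins. There is no depth.
- hand_in(): hands the job in; it is judged then, once.
The state is a dict: "clock": time; "joints": joint angles; "joint_vel": joint speeds; "joint_torque": joint torques, N m; "ee_pos": TCP position; "eef_rot": TCP orientation; "wrist_force": force on the tool from outside, world axes, zero at the start; "ft_torque": the same for the moment, N m; "gripper_width": opening from 0.0 (shut) to 1.0 (fully open); "gripper_force": force on a finger pad.
Only numpy, scipy, OpenCV 4.12 (cv2) and the standard library are available. Lean on these libraries where they do the work, as an engineer would, in place of code of your own. Each camera call takes 0.05 s, during which the arm holds its last target. There are 200 camera calls.

## Working session

There is one attempt and no reset: what is moved stays moved. The work goes in short steps, Python scripts to look and compute and a tool call to move; the robot and the scene stay as the last step left them, time stands still between calls to the robot, and variables do not carry over. Pictures are saved under pics/ and viewed, at most 10 in all, crops included, and the job is handed in when it is done.

Besides the shell and the picture viewer there is one more tool, called after "Call:" as name(argument=value, ...) on one line, values as JSON. step_arm: Moves the arm, as the interface text tells. Its arguments: {"type":"object","properties":{"increments":{"type":"array"}},"required":["increments"]}

```bash
mkdir -p pics; ls
python3 - <<'E'
from cell import sensors, eyes, robot
import cv2
s=sensors.observe();print(s['clock'],s['joints'],s['ee_pos'],s['eef_rot'],robot)
for n in('scene','top'):
    d=eyes.get_image(n);cv2.imwrite(f'pics/{n}0.png',d['img'][:,:,::-1]);print(d['intrinsics'],d['distortion'],d['world_to_cam'])
E
```

```text
pics
0.0 [ 1.18287954  0.47778779  0.02233149  1.55647064 -0.01154231  1.10930136
 -0.0830886 ] [ 0.18625576 -0.64816542  0.2303257 ] [ 9.90226875e-01  1.39462864e-01 -1.75256252e-04 -9.03094449e-04] <Robot object at 0x7f73f01e7b60>
[[366.25571632   0.         318.07957332]
 [  0.         366.25571632 194.12157506]
 [  0.           0.           1.        ]] [-0.01462996  0.          0.          0.          0.        ] [[-2.99571335e-01 -9.54073879e-01  2.21839884e-04  2.12201378e-01]
 [-8.21766252e-01  2.57909684e-01 -5.08116938e-01  5.08688937e-01]
 [ 4.84723883e-01 -1.52399570e-01 -8.61288063e-01  7.70206780e-01]
 [ 0.00000000e+00  0.00000000e+00  0.00000000e+00  1.00000000e+00]]
[[447.83736008   0.         317.773463  ]
 [  0.         447.83736008 195.04776836]
 [  0.           0.           1.        ]] [-0.04267139  0.          0.          0.          0.        ] [[ 0.02002983 -0.99967056  0.01604925  0.02506504]
 [-0.99332902 -0.02172095 -0.11325041  0.57829339]
 [ 0.1135617  -0.0136738  -0.99343685  1.01233058]
 [ 0.          0.          0.          1.        ]]
```

View pics/scene0.png

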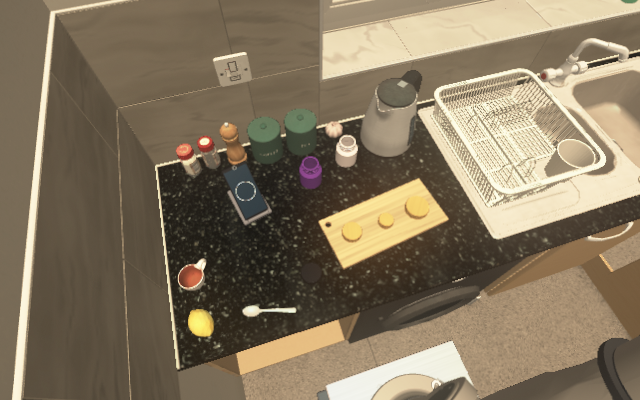

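View pics/top0.png

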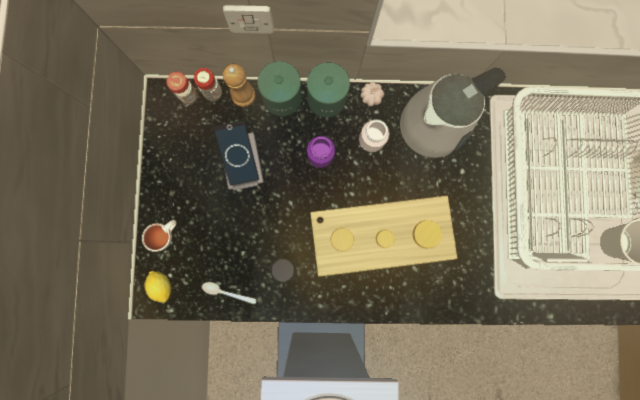

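The top view shows the board with lids at (342,239) middle, (385,239) small and (428,234) large. The phone lens is near (229,127), and the white jar is at (374,135). I'll enlarge these.

Run:
```python
import cv2,numpy as np
t=cv2.imread('pics/top0.png');s=cv2.imread('pics/scene0.png')
def c(im,x,y,w=50,h=37): return cv2.resize(im[y:y+h,x:x+w],None,fx=8,fy=8,interpolation=cv2.INTER_CUBIC)
cv2.imwrite('pics/crop1.png',np.vstack([np.hstack([c(t,210,115),c(t,318,220)]),np.hstack([c(s,215,155),c(s,328,213)])]))
```

```text
(no output)
```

View pics/crop1.png

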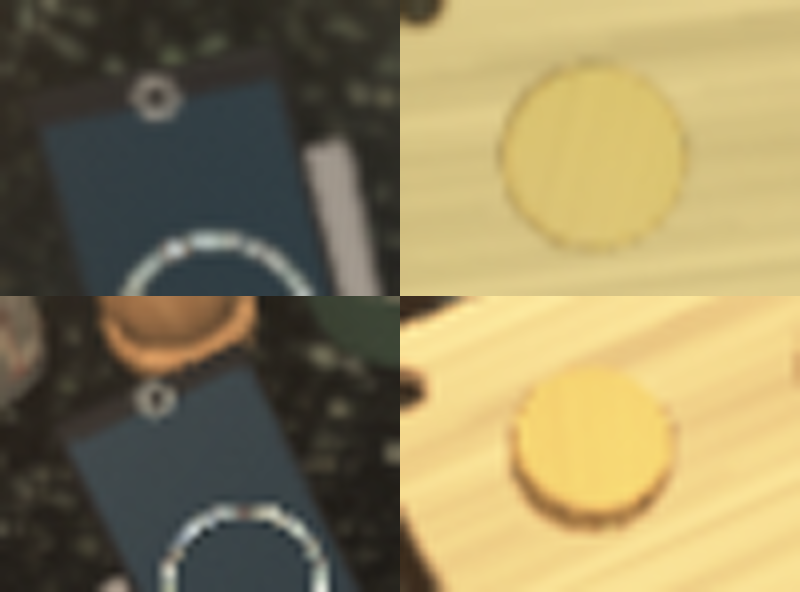

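```bash
cat > h.py <<'E'
import numpy as np,cv2
from scipy.spatial.transform import Rotation as R
from cell import eyes
def ray(d,p):
    n=cv2.undistortPoints(np.array([[p]],float),d['intrinsics'],np.array(d['distortion'])).ravel()
    T=d['world_to_cam'];v=T[:3,:3].T@np.r_[n,1];return -T[:3,:3].T@T[:3,3],v
def onz(d,p,z): o,v=ray(d,p);return o+v*(z-o[2])/v[2]
def proj(d,P):
    T=d['world_to_cam'];return cv2.projectPoints(np.array(P,float).reshape(-1,3),cv2.Rodrigues(T[:3,:3])[0],T[:3,3],d['intrinsics'],np.array(d['distortion']))[0][:,0]
def tri(l):
    A=0;b=0
    for d,p in l:
        o,v=ray(d,p);v/=np.linalg.norm(v);M=np.eye(3)-np.outer(v,v);A=A+M;b=b+M@o
    return np.linalg.solve(A,b)
def phoneR(yaw): # yaw: azimuth of horizontal direction front->back
    c,s=np.cos(yaw),np.sin(yaw);t=np.radians(35)
    z=np.array([-c*np.sin(t),-s*np.sin(t),np.cos(t)]);x=np.array([c*np.cos(t),s*np.cos(t),np.sin(t)])
    return np.c_[x,np.cross(z,x),z]
E
python3 - <<'E'
from h import *
t=eyes.get_image('top');s=eyes.get_image('scene')
L=(229.06,126.8),(233.9,167.6);M=(341.7,238.9),(351.7,230.4)
print('lens',onz(t,L[0],.104),onz(s,L[1],.104),tri([(t,L[0]),(s,L[1])]))
print('lid',onz(t,M[0],.032),onz(s,M[1],.032),tri([(t,M[0]),(s,M[1])]))
for n,p,z in(('small',(385,239),.032),('large',(428,234),.032),('jar',(375,131),.09),('purple',(320,148),.09),('pepper',(235,72),.15),('cansL',(280,75),.12),('blacklid',(283,270),.02)):print(n,onz(t,p,z))
lens=(onz(t,L[0],.104)+onz(s,L[1],.104))/2
a,b=onz(t,(214.6,130.6),.1),onz(t,(245.2,124.6),.1);e=a-b;print('yaw0',np.degrees(np.arctan2(-e[0],e[1])),np.linalg.norm(e))
ims=[]
for d,(x,y,w,h) in((t,(205,112,66,88)),(s,(212,150,66,88))):
    im=cv2.resize(d['img'][y:y+h,x:x+w,::-1],None,fx=6,fy=6,interpolation=cv2.INTER_CUBIC)
    for yw,col in((0,(0,255,0)),(12,(0,0,255)),(20,(0,255,255))):
        Rm=phoneR(np.radians(yw));q=proj(d,lens+np.array([[7,36,0],[7,-36,0],[-143,-36,0],[-143,36,0]])*1e-3@Rm.T)
        cv2.polylines(im,[np.int32(((q-[x,y])+.5)*6)],True,col,1)
    ims.append(im)
cv2.imwrite('pics/ov.png',np.hstack(ims))
E
```

```text
lens [0.71699141 0.23725481 0.104     ] [0.71645204 0.23662305 0.104     ] [0.71701563 0.23700044 0.10346122]
lid [ 0.476891   -0.02020076  0.032     ] [ 0.47506029 -0.02067784  0.032     ] [ 0.47673037 -0.02097576  0.02845548]
small [ 0.47861371 -0.12068839  0.032     ]
large [ 0.49208252 -0.22122839  0.032     ]
jar [ 0.71887055 -0.08784334  0.09      ]
purple [0.67688633 0.03510829 0.09      ]
pepper [0.82537707 0.22124539 0.15      ]
cansL [0.8326884  0.12715512 0.12      ]
blacklid [0.40249012 0.11409299 0.02      ]
yaw0 12.669415182969512 0.0689738169151636
```

View pics/ov.png

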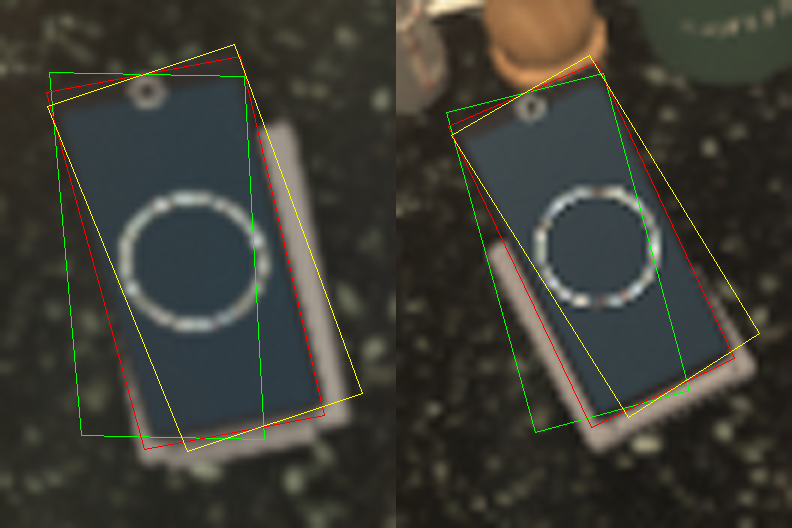

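The overlay shows yaw ≈ 12° (red) matching the phone in both views. The lens and lid heights are consistent in both cameras.

```bash
cat >> h.py <<'E'
from cell import sensors
PR=phoneR(np.radians(12));LENS=np.array([.7167,.2370,.104])
RD=np.array([[np.cos(.2094),np.sin(.2094),0],[np.sin(.2094),-np.cos(.2094),0],[0,0,-1]])  # down, x at azimuth 12
RF=np.c_[PR[:,0],-PR[:,1],-PR[:,2]]
def go(p,Rg):
    s=sensors.observe();R0=R.from_quat(s['eef_rot']).as_matrix()
    print('cm',np.round(R0.T@(np.array(p)-s['ee_pos'])*100,2),'rad',np.round(R.from_matrix(R0.T@Rg).as_rotvec(),3))
E
python3 - <<'E'
from h import *
go([.476,-.0205,.13],RD);go([.476,-.0205,.23],RD);print(RF)
E
```

```text
cm [ 45.19 -52.34  10.12] rad [-0.001  0.     0.07 ]
cm [ 45.18 -52.35   0.12] rad [-0.001  0.     0.07 ]
[[ 8.01251607e-01  2.07911691e-01  5.61042415e-01]
 [ 1.70311287e-01 -9.78147601e-01  1.19253247e-01]
 [ 5.73576436e-01  1.38777878e-17 -8.19152044e-01]]
```

Call:
step_arm(increments=[[3, -3.5, 0, 0, 0, 0, 7], [6, -7, 0, 0, 0, 0, 7], [9.5, -11, 0, 0, 0, 0, 7], [13, -15, 0, 0, 0, 0, 7], [16.5, -19, 0, 0, 0, 0, 7], [20, -23, 0, 0, 0, 0.02, 7], [23.5, -27, 0, 0, 0, 0.03, 7], [27, -31, 0, 0, 0, 0.05, 7], [30.5, -35, 0, 0, 0, 0.07, 7], [34, -39, 0, 0, 0, 0.07, 7]])

```text
clock: 1.45
ee_pos: [0.406, -0.1785, 0.2315]
eef_rot: [0.995, 0.104, 0.0, 0.0]
wrist_force: [1.2, -0.7, 0.9]
gripper_width: 0.819
gripper_force: 0.0
```

Run:
```python
from h import *
s=sensors.observe();print(s['clock'],s['joints'],s['ee_pos']);go([.476,-.0205,.13],RD)
```

```text
1.45 [ 0.54671162  0.10843081 -0.29147124  2.06567     0.03799209  0.97174358
 -1.12603697] [ 0.40597506 -0.17851696  0.2315023 ]
cm [ 10.13 -14.01  10.15] rad [ 0.001 -0.    -0.   ]
```

Call:
step_arm(increments=[[2.5, -3.5, 1, 0, 0, 0, 7], [5, -7, 3, 0, 0, 0, 7], [7.5, -10.5, 5.5, 0, 0, 0, 7], [10.1, -14, 8, 0, 0, 0, 7], [10.1, -14, 10, 0, 0, 0, 7], [10.1, -14, 10, 0, 0, 0, 7]])

```text
clock: 2.2
ee_pos: [0.4739, -0.0218, 0.13]
eef_rot: [0.994, 0.105, -0.002, -0.0]
wrist_force: [0.4, 1.1, 1.2]
gripper_width: 0.82
gripper_force: 0.0
```

Run:
```python
from h import *
s=sensors.observe();print(s['joints'])
go([.476,-.0205,.014],RD)
d=eyes.get_image('wrist');im=d['img'][:,:,::-1].copy()
for z in(.032,):
    a=np.linspace(0,6.28,40);c=np.c_[.476+.027*np.cos(a),-.0205+.027*np.sin(a),0*a+z]
    cv2.polylines(im,[np.int32(proj(d,c))],True,(0,0,255),1)
cv2.imwrite('pics/w1.png',im)
```

```text
[ 0.25777083  0.31534758 -0.40080042  2.0939785   0.17440752  0.76698538
 -1.61177854]
cm [ 0.27 -0.07 11.6 ] rad [-0.001  0.003  0.001]
```

View pics/w1.png

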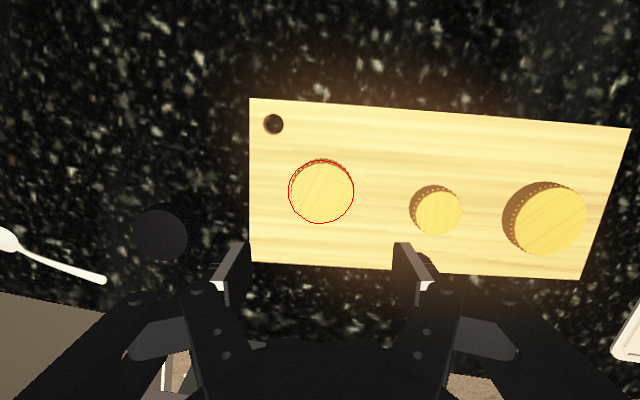

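The predicted circle lies on the left lid (321,190) in the wrist view, so the measurement is confirmed. I'll descend.

Call:
step_arm(increments=[[0.3, -0.1, 3, 0, 0, 0, 7], [0.3, -0.1, 6, 0, 0, 0, 7], [0.3, -0.1, 8.5, 0, 0, 0, 7], [0.3, -0.1, 10, 0, 0, 0, 7], [0.3, -0.1, 10.8, 0, 0, 0, 7], [0.3, -0.1, 11.2, 0, 0, 0, 7], [0.3, -0.1, 11.4, 0, 0, 0, 7], [0.3, -0.1, 11.4, 0, 0, 0, 7]])

```text
clock: 3.25
ee_pos: [0.4782, -0.0205, 0.0177]
eef_rot: [0.995, 0.105, 0.0, 0.0]
wrist_force: [0.3, -0.4, -0.2]
gripper_width: 0.819
gripper_force: 0.0
```

Run:
```python
from h import *
go([.476,-.0205,.014],RD)
d=eyes.get_image('wrist');cv2.imwrite('pics/w2.png',d['img'][:,:,::-1])
```

```text
cm [-0.21 -0.04  0.36] rad [ 0.    -0.001  0.   ]
```

View pics/w2.png

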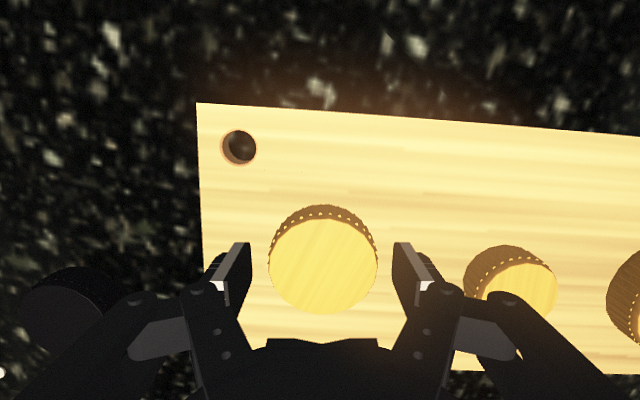

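Call:
step_arm(increments=[[-0.2, 0, 0.4, 0, 0, 0, 7], [-0.2, 0, 0.4, 0, 0, 0, 7], [-0.2, 0, 0.4, 0, 0, 0, 5], [-0.2, 0, 0.4, 0, 0, 0, 4], [-0.2, 0, 0.4, 0, 0, 0, 4], [-0.2, 0, 0.4, 0, 0, 0, 4], [-0.2, 0, 0.4, 0, 0, 0, 4], [-0.2, 0, 0.4, 0, 0, 0, 4]])

```text
clock: 4.3
ee_pos: [0.4759, -0.0209, 0.0139]
eef_rot: [0.995, 0.105, -0.0, 0.0]
wrist_force: [-2.3, 0.5, 9.4]
gripper_width: 0.598
gripper_force: 60.7
```

Call:
step_arm(increments=[[0, 0, -0.5, 0, 0, 0, 4], [0, 0, -1.5, 0, 0, 0, 4], [0, 0, -3, 0, 0, 0, 4], [0, 0, -5, 0, 0, 0, 4], [0, 0, -7.5, 0, 0, 0, 4], [0, 0, -10, 0, 0, 0, 4], [0, 0, -10, 0, 0, 0, 4]])

```text
clock: 5.18
ee_pos: [0.4775, -0.0209, 0.1157]
eef_rot: [0.995, 0.105, 0.002, 0.0]
wrist_force: [-0.3, 0.3, -0.8]
gripper_width: 0.594
gripper_force: 62.3
```

Run:
```python
from h import *
d=eyes.get_image('wrist');t=eyes.get_image('top');s=eyes.get_image('scene');p=sensors.observe()['ee_pos']
c=lambda d,w,h:(lambda q:cv2.resize(d['img'][int(q[1])-h:int(q[1])+h,int(q[0])-w:int(q[0])+w,::-1],(400,300),interpolation=cv2.INTER_CUBIC))(proj(d,p)[0])
w=cv2.resize(d['img'][150:390,160:480,::-1],(400,300))
cv2.imwrite('pics/l1.png',np.vstack([np.hstack([w,c(s,60,45)]),np.hstack([c(t,60,45),w])]))
```

```text
(no output)
```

View pics/l1.png

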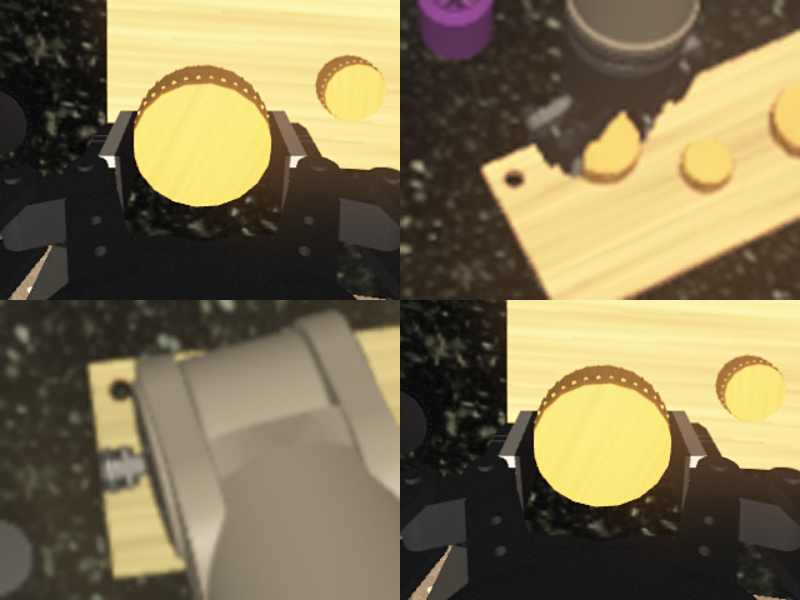

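The lid is held level between the pads at (203,143) in the wrist crop, and the small lid is untouched. Next I'll compute the carry.

Run:
```python
from h import *
go(LENS+.112*PR[:,2],RF)
```

```text
cm [ 22.54 -20.22  -8.28] rad [-0.     0.611  0.   ]
```

Call:
step_arm(increments=[[1, -1, -4, 0, 0, 0, 4], [3, -3, -7, 0, 0.05, 0, 4], [6, -5.5, -9, 0, 0.12, 0, 4], [9, -8, -10, 0, 0.2, 0, 4], [12, -11, -10, 0, 0.3, 0, 4], [15, -13.5, -10, 0, 0.4, 0, 4], [18, -16, -9.5, 0, 0.5, 0, 4], [20.5, -18.5, -9, 0, 0.56, 0, 4], [22, -19.8, -8.5, 0, 0.6, 0, 4], [22.5, -20.2, -8.3, 0, 0.61, 0, 4]])

```text
clock: 6.58
ee_pos: [0.6527, 0.2252, 0.1939]
eef_rot: [0.949, 0.101, 0.297, -0.031]
wrist_force: [-0.3, 0.5, -0.5]
gripper_width: 0.593
gripper_force: 62.7
```

Run:
```python
from h import *
go(LENS+.112*PR[:,2],RF);print(sensors.observe()['joints'])
```

```text
cm [ 0.17  0.18 -0.11] rad [-0.001  0.004  0.003]
[-0.37999573  0.32843086 -0.14298995  2.03823795  0.85102772  0.28054007
 -2.62658604]
```

Within 3 mm; I'll hold still to settle, then look.

Call:
step_arm(increments=[[0, 0, 0, 0, 0, 0, 4], [0, 0, 0, 0, 0, 0, 4], [0, 0, 0, 0, 0, 0, 4], [0, 0, 0, 0, 0, 0, 4]])

```text
clock: 7.08
ee_pos: [0.6541, 0.223, 0.1965]
eef_rot: [0.949, 0.099, 0.299, -0.031]
wrist_force: [1.2, -0.8, -0.2]
gripper_width: 0.591
gripper_force: 62.7
```

Run:
```python
from h import *
go(LENS+.112*PR[:,2],RF);s=sensors.observe();print(abs(s['joint_vel']).max(),s['gripper_force'])
w=eyes.get_image('wrist');c=eyes.get_image('scene')
f=lambda d,x,y,ww,h:cv2.resize(d['img'][y:y+h,x:x+ww,::-1],(400,300),interpolation=cv2.INTER_CUBIC)
cv2.imwrite('pics/f.png',np.hstack([f(w,160,150,320,240),f(c,160,90,320,240)]))
```

```text
cm [-0.05 -0.07  0.06] rad [ 0.     0.001 -0.001]
0.004026441065712028 62.669762782752514
```

View pics/f.png

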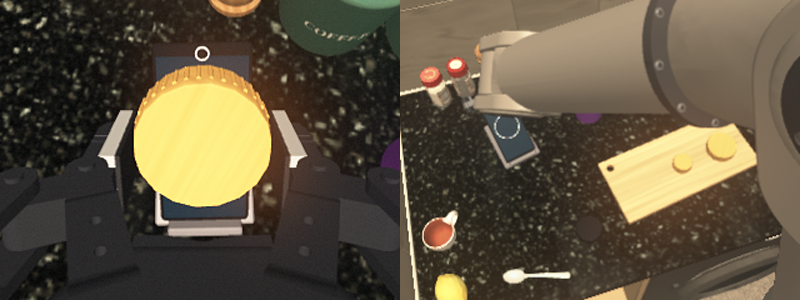

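The wrist view shows the lid unmoved in the grip at (203,140), in line with the lens at (202,54). The other lids are untouched, so I'm handing in.

```bash
python3 -c "
from cell import hand_in
print(hand_in())"
```

```text
the job is handed in; nothing more can be done
None
```

I handed the job in with the 54 mm lid held steady about 11 cm out from the phone's front camera, centred on the lens and parallel to the screen, open side to the phone; the two other lids looked untouched in the last picture, where the arm hid the jar, and no verdict came back.

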